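# Set out the staining line

## Task

Set out the staining line for the next class: move the four bottles from the plywood tote into the white bench rack, one to a bay, in their order of use, so that the line ends at the slide drying rack. The short wide jar comes first, in the bay farthest from the drying rack, then the dropper bottle with the rubber bulb, then the square bottle, and the slim straight vial last, in the bay next to the drying rack. Set each bottle down gently, standing upright on the floor of its bay, never tip a bottle over, and leave the beaker where it stands.

Things in the scene. Friction and masses are not known exactly. Their poses are not given: they have to be found in the camera images.
- jar_mid (a point): FIRST in the line: the short wide jar (fixative). Amber glass, round, 52 mm across and 64 mm high in all, with a flat white screw lid as wide as the jar (top 16 mm); 0.14 kg. Origin of this point: the bottle's axis, half-way up; z up along the axis.
- dropper_mid (a point): SECOND: the dropper bottle (stain). Round amber glass 42 mm across up to 52 mm high, tapering to a 23 mm white collar with a thin 13 mm black rubber bulb on top; 92 mm high in all; 0.10 kg. Grip the glass at about half height. Origin of this point: the bottle's axis, half-way up; z up along the axis.
- square_mid (a point): THIRD: the square bottle (rinse). Amber glass with a 46 x 46 mm square body 56 mm high, sloping shoulder and a 29 mm round white cap; 80 mm high in all; 0.14 kg. Origin of this point: the bottle's axis, half-way up; z up along the axis. Its x and y are square to its flat sides (in the wooden tote it stands within 0.2 rad of square to the bays).
- vial_mid (a point): LAST: the slim straight vial (mountant). Round amber glass, 30 mm across over its whole height, the white cap (top 19 mm) as wide as the glass; 84 mm high in all; 0.07 kg. Origin of this point: the bottle's axis, half-way up; z up along the axis.
- tote: plywood tote with wooden end boards, where the four bottles stand at the start in any order; fixed. 310 mm long (its y) by 82 mm. Four open square bays in a row along its y, 68 mm clear, centres at y = -108, -36, +36, +108 mm and x = 0; bay floor 5 mm above the bench, walls 4 mm thick with their rim 14 mm above the bench, end boards 34 mm high. Origin at the centre of its underside. There is free room for fingers on both long sides.
- bench_rack: white plastic bench rack, empty, the place the bottles go to; fixed. 292 mm long (its y) by 81 mm. Four open square bays in a row along its y, 68 mm clear, centres at y = -108, -36, +36, +108 mm and x = 0; bay floor 5 mm above the bench, walls 4 mm thick with their rim 14 mm above the bench. Origin at the centre of its underside. There is free room for fingers on both long sides.
- slide_rack: slide drying rack: low light-wood comb holding glass slides on edge, 104 x 58 mm, 38 mm high; fixed, close to one end (either one) of the white rack, about 194 mm from its centre. It marks where the staining line ends. Origin at the centre of its underside.
- beaker: small clear plastic beaker, 54 mm across the rim, 60 mm high, light and loose; it stands close to the other end of the white rack, about 194 mm from its centre, and stays there. Origin at the centre of its underside, z up.
Things that resemble listed ones, but are neither listed nor needed, are in the scene too. Leave any blue or purple look-alike of the slide_rack alone.

How it is judged:
At the end, for the whole second after the job is handed in: Jar, dropper, square bottle and vial stand in this order in the white rack, the vial next to the drying rack: each within 20 mm of its bay centre (both rack axes), height within 5 mm of standing on the floor, tilt under 0.1 rad, released and at rest; the beaker within 30 mm of its start (((y of slide_rack in the frame of bench_rack above 0 m and (x of jar_mid in the frame of bench_rack between -0.02 and 0.02 m and y of jar_mid in the frame of bench_rack between -0.128 and -0.088 m and z of jar_mid in the frame of bench_rack between 0.032 and 0.042 m) and (x of dropper_mid in the frame of bench_rack between -0.02 and 0.02 m and y of dropper_mid in the frame of bench_rack between -0.056 and -0.016 m and z of dropper_mid in the frame of bench_rack between 0.046 and 0.056 m) and (x of square_mid in the frame of bench_rack between -0.02 and 0.02 m and y of square_mid in the frame of bench_rack between 0.016 and 0.056 m and z of square_mid in the frame of bench_rack between 0.04 and 0.05 m) and (x of vial_mid in the frame of bench_rack between -0.02 and 0.02 m and y of vial_mid in the frame of bench_rack between 0.088 and 0.128 m and z of vial_mid in the frame of bench_rack between 0.042 and 0.052 m)) or (y of slide_rack in the frame of bench_rack below 0 m and (x of jar_mid in the frame of bench_rack between -0.02 and 0.02 m and y of jar_mid in the frame of bench_rack between 0.088 and 0.128 m and z of jar_mid in the frame of bench_rack between 0.032 and 0.042 m) and (x of dropper_mid in the frame of bench_rack between -0.02 and 0.02 m and y of dropper_mid in the frame of bench_rack between 0.016 and 0.056 m and z of dropper_mid in the frame of bench_rack between 0.046 and 0.056 m) and (x of square_mid in the frame of bench_rack between -0.02 and 0.02 m and y of square_mid in the frame of bench_rack between -0.056 and -0.016 m and z of square_mid in the frame of bench_rack between 0.04 and 0.05 m) and (x of vial_mid in the frame of bench_rack between -0.02 and 0.02 m and y of vial_mid in the frame of bench_rack between -0.128 and -0.088 m and z of vial_mid in the frame of bench_rack between 0.042 and 0.052 m))) and angle between each of jar_mid, dropper_mid, square_mid, vial_mid's own z axis and vertical below 0.1 rad and linear speed of each of jar, dropper, square, vial below 0.02 m/s and distance of beaker from where it was at the start of the episode below 0.03 m and angle between beaker's own z axis and vertical below 0.15 rad); the robot touches nothing.
It fails at once if a bottle is tipped over (more than 0.6 rad) (angle between any of jar_mid, dropper_mid, square_mid, vial_mid's own z axis and vertical above 0.6 rad).
It fails at once if a bottle is let fall (over 0.65 m/s out of the fingers, a drop of about 2 cm) ((linear speed of jar above 0.65 m/s and contact force between jar and the fingers below 0.1 N) or (linear speed of dropper above 0.65 m/s and contact force between dropper and the fingers below 0.1 N) or (linear speed of square above 0.65 m/s and contact force between square and the fingers below 0.1 N) or (linear speed of vial above 0.65 m/s and contact force between vial and the fingers below 0.1 N)).
It fails at once if a bottle is pressed hard against the white rack (more than 45 N) (contact force between any of jar, dropper, square, vial and bench_rack above 45 N).
It fails at once if the beaker is pushed away (30 mm) or knocked over (distance of beaker from where it was at the start of the episode above 0.03 m or angle between beaker's own z axis and vertical above 0.3 rad).
It also fails if it takes over 109 s, if anything falls off the work surface, if the arm or the gripper's body presses on something with over 40 N, if the wrist force passes 120 N, or if a joint passes its speed limit or range.

## Robot

A 6-joint arm with a two-finger parallel gripper is mounted at the origin on the work surface. World frame = base frame: x ahead of the robot, y to its left, z up, the work surface at z = 0. Lengths are in m, angles in rad, forces in N, time in s.
With the tool pointing down it reaches from about 0.25 to 0.775 m from the base axis. Payload 8.9 kg.
Tool frame: the origin (TCP) lies midway between the tips of the shut fingers; the grasp point (between the pads) lies 19 mm behind it; z points along the fingers, y is the line along which they close (so a half turn about z gives the same grasp; the last joint's range is limited). The gripper opens to 85 mm and grips with 20 to 120 N. Pads are 22 mm wide; open, the fingers measure 114 mm over their backs; the gripper's body (76 mm by 85 mm) begins 54 mm behind the grasp point. The pads swing forward as they close: fully open they stand 13 mm farther back than shut.
Start: joints at [1.193, 0.291, -0.153, 1.127, 0, 1.431], TCP at [0.124, 0.51, 0.231] pointing down, gripper open.
Joint ranges: [-2.52, 2.52], [-0.91, 1.74], [-1.3, 1.37], [-1.96, 2.02], [-1.52, 1.47], [-3.14, 3.14]. Speed limits (rad/s): [2.22, 2.22, 2.79, 3.14, 3.14, 3.14].

## Interface

Orientations are given as a 3x3 rotation matrix whose columns are the frame's x, y, z axes.
In Python, from bench import readout, eyes, workorder, nets gives the robot as it stands. The module is installed in compiled form; this text tells all that it offers.
- The arm moves only by the tool servo_tool, never from a script. Its argument "increments" is text: rows parted by semicolons, each of 5 numbers parted by spaces: the shift along the tool's x, y, z in m, then the turn about the tool's z in degrees, then the closure in counts, from 0 (fully open) to 255 (shut). In form: dx dy dz twist fingers; .... A call has 1 to 8 rows; each row shifts and turns the commanded pose from where the row before left it, along the tool's axes as they then stand; what a row does not reach is not made up. A row lasts 1/8 s, in which the tool goes at most 62.5 mm and 10.7 degrees, less where a joint would pass 70% of its speed; a pose out of reach is approached as far as the arm can. A call with a gripper value outside its range is refused whole. The fingers move at their own pace and stop on an object; "squeeze" is the grip in N (left out, the last holds). Time passes only in rows, so rows that do not move let the fingers close. It gives the time, the measured TCP pose, the force, the opening and the grip force at its end, in the units of the state.
- readout.read_state(): the state, without advancing time (a new reading comes with each control period).
- eyes.capture(name): name is "side" or "top" or "wrist"; returns (picture, depth): 480x640x3 uint8, blue, green, red; 480x640 float32, m along the optical axis (not along the pixel's ray), 0 where there is no reading.
- eyes.calibration(name): a dict with "fov_y" (degrees; the focal length in pixels is half the picture's height over the tangent of half this angle, whatever the lens; pixels are square), "cx", "cy" (the principal point, pixels), "dist" ([k1, k2, p1, p2, k3] as OpenCV has them; the pictures are not rectified), "R" (3x3) and "t" (3): a world point X has camera coordinates R X + t. Camera axes: x right, y down, z forward; pixel columns grow to the right and rows downward; lengths in m; the calibration is good to about 2 mm. A picture is of the moment at which its call begins: read the wrist's pose just before it. calibration takes no time and is no camera call; for the wrist camera it gives the pose at the moment of the call.
- workorder.job_done(): hands the job in; it is judged then, once.
Trained networks look in the newest picture that a camera, given by its name, has taken for a name from the list of things; names that differ only in an ending like _2 or _b are one class to them, and where a whole thing is asked for, a point or a joint stands for the part that bears it (a point fixed in the world has none). Each returns a list of dicts, best first, with "score" (0 to 1); they miss things now and then, are a little off and sometimes report something else, mostly with a low value. They report only what shows in the picture. A call takes as long as a camera call. They do not tell look-alikes from the thing itself.
- nets.find_in(camera, name): "extent" ([left, top, right, bottom] in pixels, round what is visible of it).
The state is a dict: "time_s": time; "qpos": joint angles; "qd": joint speeds; "effort": joint torques, N m; "eef_pos": TCP position; "orientation": TCP orientation; "wrist_force": force on the tool from outside, world axes, zero at the start; "wrist_torque": the same for the moment, N m; "grip_width": finger opening in m; "finger_force": force on a finger pad.
Only numpy, scipy, OpenCV 4.12 (cv2) and the standard library are available. Lean on these libraries where they do the work, as an engineer would, in place of code of your own. Each camera call takes 0.05 s, during which the arm holds its last target. There are 200 camera calls.

## Working session

There is one attempt and no reset: what is moved stays moved. The work goes in short steps, Python scripts to look and compute and a tool call to move; the robot and the scene stay as the last step left them, time stands still between calls to the robot, and variables do not carry over. Pictures are saved under pics/ and viewed, at most 14 in all, crops included, and the job is handed in when it is done.

Besides the shell and the picture viewer there is one more tool, called after "Emit:" as name(argument=value, ...) on one line, values as JSON. servo_tool: Moves the arm, as the interface text tells. Its arguments: {"type":"object","properties":{"increments":{"type":"string"},"squeeze":{"type":"number"}},"required":["increments"]}

```bash
mkdir -p pics
cat > h.py <<'E'
import numpy as np, cv2
from bench import readout, eyes, workorder, nets
def cal(n):
    c=eyes.calibration(n); f=240/np.tan(np.radians(c["fov_y"])/2)
    K=np.array([[f,0,c["cx"]],[0,f,c["cy"]],[0,0,1]]); return K,np.array(c["dist"],float),np.array(c["R"]),np.array(c["t"])
def cloud(n,depth,c):
    K,d,R,t=c; v,u=np.mgrid[0:480,0:640]
    p=cv2.undistortPoints(np.stack([u,v],-1).reshape(-1,1,2).astype(np.float64),K,d).reshape(480,640,2)
    X=np.dstack([p*depth[...,None],depth]); W=(X-t)@R; W[depth<=0]=np.nan; return W
E
python3 - <<'E'
from h import *
s=readout.read_state(); print(s["time_s"],s["eef_pos"],np.round(s["orientation"],3).tolist(),s["grip_width"])
for n in ["top","side"]:
    c=cal(n); im,d=eyes.capture(n); cv2.imwrite(f"pics/{n}0.png",im); np.savez(f"{n}0.npz",im=im,d=d)
    W=cloud(n,d,c); print(n,"cam at",-c[2].T@c[3])
    for k in ["jar_mid","dropper_mid","square_mid","vial_mid","tote","bench_rack","slide_rack","beaker"]:
        for r in nets.find_in(n,k)[:3]:
            e=np.array(r["extent"]); u,v=int((e[0]+e[2])/2),int((e[1]+e[3])/2)
            print(k,round(r["score"],2),e.round().astype(int).tolist(),W[min(v,479),min(u,639)].round(3))
E
```

```text
0.0 [0.12400676 0.50969227 0.2307496 ] [[-0.972, 0.237, -0.001], [0.237, 0.972, -0.001], [0.0, -0.001, -1.0]] 0.08547501482812174
top cam at [0.40215672 0.05494518 1.25953002]
jar_mid 0.6 [465, 230, 489, 259] [ 0.551 -0.318  0.067]
dropper_mid 0.81 [386, 239, 403, 256] [ 0.536 -0.114  0.095]
square_mid 0.9 [440, 236, 466, 255] [ 0.545 -0.255  0.084]
vial_mid 0.77 [418, 246, 430, 257] [ 0.529 -0.182  0.091]
tote 0.74 [373, 232, 498, 264] [ 0.547 -0.231  0.001]
bench_rack 0.61 [194, 225, 312, 262] [0.549 0.225 0.002]
bench_rack 0.2 [465, 235, 493, 259] [ 0.544 -0.323  0.067]
slide_rack 0.93 [158, 278, 184, 321] [0.404 0.42  0.023]
slide_rack 0.85 [133, 171, 160, 213] [0.673 0.499 0.026]
slide_rack 0.68 [165, 220, 190, 265] [0.544 0.409 0.032]
beaker 0.69 [318, 237, 341, 256] [0.546 0.035 0.001]
side cam at [-0.07476866 -0.80475196  0.70569327]
jar_mid 0.68 [413, 308, 443, 344] [ 0.529 -0.348  0.062]
jar_mid 0.65 [250, 202, 283, 224] [0.54  0.4   0.021]
dropper_mid 0.7 [414, 308, 441, 344] [ 0.529 -0.348  0.062]
dropper_mid 0.6 [354, 263, 373, 297] [ 0.528 -0.131  0.057]
square_mid 0.91 [391, 295, 420, 330] [ 0.524 -0.285  0.06 ]
square_mid 0.67 [248, 202, 282, 221] [0.538 0.403 0.025]
vial_mid 0.76 [373, 275, 388, 311] [ 0.525 -0.198  0.059]
tote 0.63 [339, 272, 452, 361] [ 0.525 -0.256  0.028]
tote 0.63 [320, 243, 339, 269] [0.528 0.014 0.052]
tote 0.24 [354, 264, 371, 297] [ 0.525 -0.131  0.057]
slide_rack 0.88 [227, 192, 256, 213] [0.507 0.526 0.018]
slide_rack 0.87 [273, 184, 297, 201] [0.662 0.484 0.034]
slide_rack 0.86 [247, 202, 282, 220] [0.535 0.403 0.029]
beaker 0.75 [318, 244, 337, 268] [0.523 0.017 0.052]
```

```bash
ls -la .
```

```text
total 4224
drwxr-xr-x  3 agent agent    4096 Dec  3 01:21 .
drwxr-xr-x 23 root  root     4096 Dec  3 01:21 ..
-rw-r--r--  1 agent agent     526 Dec  3 01:21 h.py
drwxr-xr-x  2 agent agent    4096 Dec  3 01:21 pics
-rw-r--r--  1 agent agent 2150892 Dec  3 01:21 side0.npz
-rw-r--r--  1 agent agent 2150892 Dec  3 01:21 top0.npz
```

Run:
```python
from h import *
im=np.load("top0.npz")["im"]; c=im[160:330,120:510]; cv2.imwrite("pics/topc.png",cv2.resize(c,None,fx=2,fy=2,interpolation=cv2.INTER_CUBIC))
from h import *
z=np.load("top0.npz"); W=cloud("top",z["d"],cal("top"))
hsv=cv2.cvtColor(im,cv2.COLOR_BGR2HSV)
# bottle tops: points per region by height
regs=dict(jar=((465,228,500,262),.058),dropper=((380,235,408,260),.075),square=((436,232,468,258),.072),vial=((412,240,434,260),.08))
for k,((a,b,c,d),h) in regs.items():
    P=W[b:d,a:c].reshape(-1,3); P=P[P[:,2]>h]; print(k,len(P),((P.min(0)+P.max(0))/2).round(4),np.median(P,0).round(4),np.ptp(P,axis=0).round(3))
for k,(a,b,c,d) in dict(rack=(190,215,320,270),tote=(368,225,505,270)).items():
    P=W[b:d,a:c].reshape(-1,3); P=P[(P[:,2]>.009)&(P[:,2]<.02)]; Q=P[:,:2].astype(np.float32)
    print(k,len(P),cv2.minAreaRect(Q),Q.mean(0))
```

```text
jar 379 [ 0.5479 -0.3279  0.066 ] [ 0.5481 -0.3274  0.0666] [0.051 0.051 0.016]
dropper 57 [ 0.5397 -0.1177  0.0866] [ 0.5389 -0.1166  0.0801] [0.021 0.021 0.023]
square 129 [ 0.5463 -0.2663  0.0808] [ 0.5459 -0.2668  0.0824] [0.028 0.027 0.016]
vial 134 [ 0.5363 -0.1854  0.0866] [ 0.5361 -0.186   0.0865] [0.029 0.029 0.012]
rack 705 ((0.5449492931365967, 0.22721198201179504), (0.08156241476535797, 0.29081782698631287), 2.5011024475097656) [0.5386557  0.22678679]
tote 624 ((0.5407038927078247, -0.22334827482700348), (0.08023491501808167, 0.30370232462882996), 2.8607852458953857) [ 0.54109955 -0.23047273]
```

View pics/topc.png

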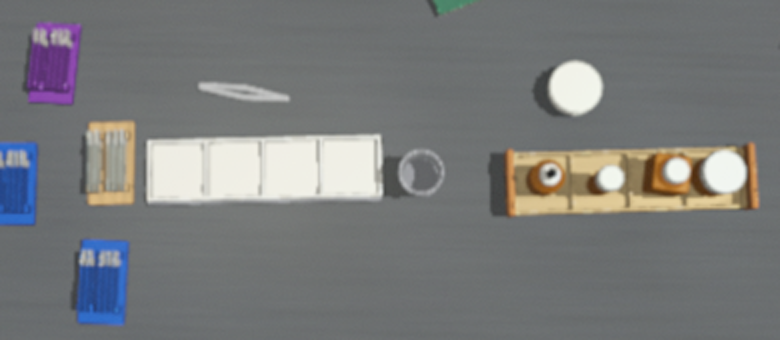

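The top picture (crop) shows the natural-wood drying rack at (111,163), left (+y) of the white rack at (265,168), and the beaker at (421,172). In the tote, left to right, stand the dropper (547,177), vial (609,178), square bottle (673,173) and jar (722,171). The blue and purple combs are look-alikes. So the vial goes to the +y bay, and I'll place it first.

Emit:
servo_tool(increments="0 0 0 10.5 0;0 0 0 10.5 0;0 0 0 10.5 0;0 0 0 10.5 0;0 0 0 10.5 0;0 0 0 10.5 0;0 0 0 10.5 0;0 0 0 0 0", squeeze=30)

```text
time_s: 1.9
eef_pos: [0.1242, 0.5101, 0.2313]
orientation: [[-0.05, 0.999, -0.0], [0.999, 0.05, 0.0], [0.0, -0.0, -1.0]]
wrist_force: [0.8, 0.1, 0.4]
grip_width: 0.085
finger_force: 0.0
```

Emit:
servo_tool(increments="-0.0445 0.0238 0 0 0;-0.0445 0.0238 0 0 0;-0.0445 0.0238 0 0 0;-0.0445 0.0238 0 0 0;-0.0445 0.0238 0 0 0;-0.0445 0.0238 0 0 0;-0.0445 0.0238 0 0 0;-0.0445 0.0238 0 0 0")

```text
time_s: 2.9
eef_pos: [0.3326, 0.1625, 0.2316]
orientation: [[-0.054, 0.999, 0.001], [0.999, 0.054, 0.0], [0.0, 0.001, -1.0]]
wrist_force: [0.6, 0.8, 0.1]
grip_width: 0.0856
finger_force: 0.0
```

Emit:
servo_tool(increments="-0.0445 0.0238 0 0 0;-0.0445 0.0238 0 0 0;-0.0445 0.0238 0 0 0;-0.0445 0.0238 0 0 0;-0.0445 0.0238 0 0 0;-0.0445 0.0238 0 0 0;-0.0445 0.0238 0 0 0;0 0 0 0 0")

```text
time_s: 3.9
eef_pos: [0.5148, -0.1419, 0.2307]
orientation: [[-0.051, 0.999, 0.0], [0.999, 0.051, -0.001], [-0.001, 0.0, -1.0]]
wrist_force: [-0.3, 1.4, 0.4]
grip_width: 0.0851
finger_force: 0.0
```

```bash
cat >> h.py <<'E'
def tops(n="wrist",tag=None,names=("jar_mid","dropper_mid","square_mid","vial_mid")):
    c=cal(n); im,d=eyes.capture(n); W=cloud(n,d,c)
    if tag: cv2.imwrite(f"pics/{tag}.png",im); np.savez(f"{tag}.npz",im=im,d=d,W=W)
    H={"jar_mid":.060,"dropper_mid":.070,"square_mid":.072,"vial_mid":.078}
    for k in names:
        for r in nets.find_in(n,k)[:2]:
            a,b,e,f=np.clip(np.array(r["extent"]).astype(int)+[-3,-3,4,4],0,[640,480,640,480])
            P=W[b:f,a:e].reshape(-1,3); P=P[P[:,2]>H[k]]
            if len(P)>5: print(k,round(r["score"],2),[a,b,e,f],len(P),"ctr",((np.percentile(P,1,0)+np.percentile(P,99,0))/2).round(4),"ext",np.ptp(P,axis=0).round(3),"top",np.percentile(P[:,2],95).round(4))
    return im,d,W
E
python3 - <<'E'
from h import *
im,d,W=tops("wrist","w1")
E
```

```text
jar_mid 0.2 [np.int64(318), np.int64(292), np.int64(372), np.int64(365)] 1387 ctr [ 0.5465 -0.2656  0.0729] ext [0.046 0.06  0.026] top 0.0852
dropper_mid 0.66 [np.int64(321), np.int64(234), np.int64(360), np.int64(294)] 940 ctr [ 0.5358 -0.187   0.0806] ext [0.031 0.031 0.02 ] top 0.0895
dropper_mid 0.65 [np.int64(325), np.int64(165), np.int64(372), np.int64(219)] 570 ctr [ 0.5397 -0.1178  0.0844] ext [0.024 0.024 0.027] top 0.0966
square_mid 0.77 [np.int64(318), np.int64(291), np.int64(373), np.int64(366)] 724 ctr [ 0.5463 -0.2666  0.0793] ext [0.03  0.078 0.014] top 0.0855
vial_mid 0.55 [np.int64(321), np.int64(235), np.int64(362), np.int64(298)] 856 ctr [ 0.5358 -0.1872  0.0843] ext [0.031 0.031 0.012] top 0.0895
```

View pics/w1.png

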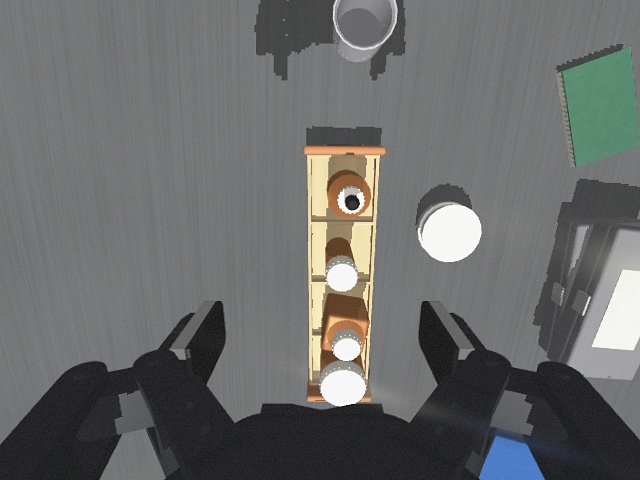

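The wrist view shows the dropper (350,195), vial (342,270), square bottle (346,335) and jar (342,383), which agrees with the top camera to within 2 mm. The lone white jar at (450,230) isn't one of ours. Going down on the vial.

Emit:
servo_tool(increments="-0.023 0.0093 0 0 0;-0.023 0.0093 0 0 0;0 0 0.045 0 0;0 0 0.045 0 0;0 0 0.045 0 0;0 0 0.04 0 0;0 0 0.028 0 0;0 0 0 0 0")

```text
time_s: 5.15
eef_pos: [0.5328, -0.1825, 0.027]
orientation: [[-0.051, 0.999, -0.003], [0.999, 0.051, 0.002], [0.002, -0.003, -1.0]]
wrist_force: [-0.5, 0.0, 1.6]
grip_width: 0.0852
finger_force: 0.0
```

Run:
```python
from h import *
z=np.load("w1.npz"); W=z["W"]; im=z["im"]
P=W[285:370,310:380].reshape(-1,3); P=P[(P[:,2]>.02)&(P[:,2]<.0605)&(P[:,1]>-.3)&(P[:,1]<-.236)&(abs(P[:,0]-.546)<.036)]
for lo,hi in((.02,.05),(.035,.06),(.05,.0605)):
    Q=P[(P[:,2]>lo)&(P[:,2]<hi)][:,:2].astype(np.float32); print(lo,len(Q),cv2.minAreaRect(Q))
f=P[(P[:,2]>.025)&(P[:,2]<.052)]; print("face fit x->y slope",np.polyfit(f[:,0],f[:,1],1),np.ptp(f,axis=0))
```

```text
0.02 572 ((0.5382397770881653, -0.25407981872558594), (0.06007804349064827, 0.029532166197896004), 34.18259048461914)
0.035 792 ((0.5466710329055786, -0.2673100233078003), (0.04673289135098457, 0.04641333222389221), 83.42938995361328)
0.05 603 ((0.5466710329055786, -0.2673100233078003), (0.04673289135098457, 0.04641333222389221), 83.42938995361328)
face fit x->y slope [ 0.23196085 -0.37462811] [0.04943128 0.04105037 0.02681746]
```

Emit:
servo_tool(increments="-0.0046 0.0028 0 0 0;0 0 0 0 100;0 0 0 0 200;0 0 0 0 255;0 0 0 0 255;0 0 0 0 255;0 0 0 0 255;0 0 0 0 255")

```text
time_s: 6.15
eef_pos: [0.5376, -0.1886, 0.0287]
orientation: [[-0.049, 0.999, 0.0], [0.999, 0.049, -0.0], [-0.0, 0.0, -1.0]]
wrist_force: [-1.3, 0.2, 5.1]
grip_width: 0.0295
finger_force: 29.5
```

Emit:
servo_tool(increments="0 0 -0.01 0 255;0 0 -0.025 0 255;0 0 -0.03 0 255;0 0 -0.03 0 255;0 0 -0.03 0 255;0.02 0.001 0 0 255;0.04 0.002 0 0 255;0.04 0.002 0 0 255")

```text
time_s: 7.15
eef_pos: [0.5366, -0.0866, 0.1526]
orientation: [[-0.049, 0.999, -0.001], [0.999, 0.049, 0.001], [0.001, -0.001, -1.0]]
wrist_force: [0.9, -0.1, 0.2]
grip_width: 0.0292
finger_force: 29.7
```

Emit:
servo_tool(increments="0.04 0.0022 0 0 255;0.04 0.0022 0 0 255;0.04 0.0022 0 0 255;0.04 0.0022 0 0 255;0.04 0.0022 0 0 255;0.04 0.0022 0 0 255;0.04 0.0022 0 0 255;0.04 0.0022 0 0 255")

```text
time_s: 8.15
eef_pos: [0.5381, 0.2339, 0.1525]
orientation: [[-0.05, 0.999, -0.001], [0.999, 0.05, -0.0], [-0.0, -0.002, -1.0]]
wrist_force: [0.1, 0.5, -0.9]
grip_width: 0.029
finger_force: 29.7
```

Emit:
servo_tool(increments="0.04 0.0022 0 0 255;0.03 0.0022 0 0 255;0.02 0.001 0 0 255;0.01 0 0 0 255;0 0 0 0 255;0 0 0 0 255")

```text
time_s: 8.9
eef_pos: [0.5399, 0.3313, 0.1533]
orientation: [[-0.048, 0.999, -0.0], [0.999, 0.048, -0.0], [-0.0, -0.0, -1.0]]
wrist_force: [-0.5, -1.2, 0.0]
grip_width: 0.0293
finger_force: 29.7
```

Run:
```python
from h import *
im,d,W=tops("wrist","w2",())
P=W.reshape(-1,3); P=P[(P[:,2]>.010)&(P[:,2]<.018)&(abs(P[:,0]-.545)<.055)&(P[:,1]>.06)&(P[:,1]<.39)]
print(len(P),cv2.minAreaRect(P[:,:2].astype(np.float32)),P.min(0),P.max(0))
m=(W[...,2]>.09)&(W[...,2]<.21)&(abs(W[...,0]-.54)<.03)&(abs(W[...,1]-.333)<.03)
Q=W[m]; print(len(Q), Q.min(0),Q.max(0))
```

```text
2124 ((0.5411088466644287, 0.3238455057144165), (0.08094627410173416, 0.10032419115304947), 2.441230297088623) [0.49896301 0.27214564 0.01000021] [0.58324025 0.37554533 0.01575329]
11678 [0.51002182 0.32720653 0.13014399] [0.5699926  0.34790013 0.20999922]
```

View pics/w2.png

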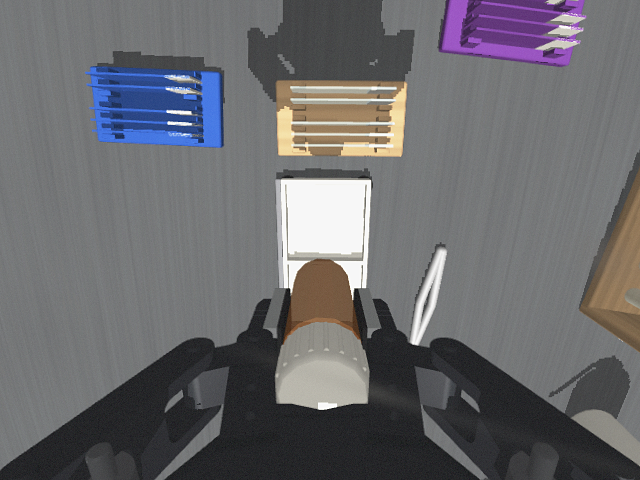

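The wrist view shows the vial hanging upright at (320,330), the end bay at (325,215) and the wood comb at (340,118). The rack pose is confirmed, so I'm lowering.

Emit:
servo_tool(increments="0.002 0 0.02 0 255;0 0 0.03 0 255;0 0 0.03 0 255;0 0 0.022 0 255;0 0 0.012 0 255;0 0 0.006 0 255;0 0 0.003 0 255;0 0 0 0 255")

```text
time_s: 9.95
eef_pos: [0.5401, 0.3343, 0.0308]
orientation: [[-0.049, 0.999, 0.001], [0.999, 0.049, 0.0], [0.0, 0.001, -1.0]]
wrist_force: [-1.6, -0.5, -0.3]
grip_width: 0.0291
finger_force: 29.7
```

Emit:
servo_tool(increments="0 0 0.0015 0 255;0 0 0 0 255;0 0 0 0 150;0 0 0 0 80;0 0 0 0 0;0 0 0 0 0;0 0 -0.01 0 0;0 0 -0.03 0 0")

```text
time_s: 10.95
eef_pos: [0.5386, 0.3337, 0.0684]
orientation: [[-0.049, 0.999, -0.003], [0.999, 0.049, -0.001], [-0.001, -0.003, -1.0]]
wrist_force: [0.6, 0.7, -0.0]
grip_width: 0.0852
finger_force: 0.0
```

Emit:
servo_tool(increments="0 0 -0.045 0 0;0 0 -0.045 0 0;-0.02 -0.0009 0 0 0;-0.05 -0.0019 0 0 0;-0.05 -0.0019 0 0 0;-0.05 -0.0019 0 0 0;-0.05 -0.0019 0 0 0;-0.05 -0.0019 0 0 0")

```text
time_s: 11.95
eef_pos: [0.5419, 0.0621, 0.1586]
orientation: [[-0.049, 0.999, -0.0], [0.999, 0.049, -0.0], [-0.0, -0.0, -1.0]]
wrist_force: [-0.1, 1.4, 0.1]
grip_width: 0.0856
finger_force: 0.0
```

Emit:
servo_tool(increments="-0.05 -0.0019 0 0 0;-0.05 -0.0019 0 0 0;-0.05 -0.0019 0 0 0;-0.05 -0.0019 0 0 0;-0.05 -0.0019 0 0 0;-0.05 -0.0019 0 0 0;-0.03 -0.0009 0 9.4 0;0 0 0 0 0")

```text
time_s: 12.95
eef_pos: [0.5456, -0.2684, 0.1582]
orientation: [[0.119, 0.993, -0.001], [0.993, -0.119, 0.0], [-0.0, -0.001, -1.0]]
wrist_force: [1.0, 0.1, -0.1]
grip_width: 0.0853
finger_force: 0.0
```

Emit:
servo_tool(increments="0.001 0.001 0.03 0 0;0 0 0.045 0 0;0 0 0.04 0 0;0 0 0.023 0 0;0 0 0 0 0;0 0 0 0 80;0 0 0 0 150;0 0 0 0 255", squeeze=40)

```text
time_s: 13.95
eef_pos: [0.5484, -0.2657, 0.0222]
orientation: [[0.114, 0.993, 0.002], [0.993, -0.114, -0.001], [-0.001, 0.002, -1.0]]
wrist_force: [-0.0, 1.4, 6.5]
grip_width: 0.0455
finger_force: 41.9
```

Emit:
servo_tool(increments="0 0 0 0 255;0 0 0 0 255;0 0 0 0 255;0 0 0 0 255")

```text
time_s: 14.45
eef_pos: [0.5485, -0.2657, 0.0222]
orientation: [[0.114, 0.993, 0.002], [0.993, -0.114, -0.001], [-0.001, 0.002, -1.0]]
wrist_force: [-0.2, 0.3, 6.0]
grip_width: 0.0455
finger_force: 41.9
```

Emit:
servo_tool(increments="0 0 -0.01 0 255;0 0 -0.025 0 255;0 0 -0.03 0 255;0 0 -0.03 -4.7 255;0 0 -0.03 -4.7 255;0.02 0.001 0 0 255;0.04 0.0016 0 0 255;0.04 0.0016 0 0 255")

```text
time_s: 15.45
eef_pos: [0.546, -0.1632, 0.1451]
orientation: [[-0.048, 0.999, -0.001], [0.999, 0.048, 0.001], [0.001, -0.001, -1.0]]
wrist_force: [0.5, 1.2, -1.4]
grip_width: 0.0459
finger_force: 41.3
```

Emit:
servo_tool(increments="0.04 0.0016 0 0 255;0.04 0.0016 0 0 255;0.04 0.0016 0 0 255;0.04 0.0016 0 0 255;0.04 0.0016 0 0 255;0.04 0.0016 0 0 255;0.04 0.0016 0 0 255;0.04 0.0016 0 0 255")

```text
time_s: 16.45
eef_pos: [0.5426, 0.1569, 0.1451]
orientation: [[-0.048, 0.999, -0.001], [0.999, 0.048, -0.0], [-0.0, -0.001, -1.0]]
wrist_force: [0.4, -0.9, -1.3]
grip_width: 0.0455
finger_force: 41.3
```

Emit:
servo_tool(increments="0.04 0.0016 0 0 255;0.04 0.0016 0 0 255;0.02 0.0012 0 0 255;0.01 0.0006 0 0 255;0 0 0 0 255;0 0 0 0 255")

```text
time_s: 17.2
eef_pos: [0.5436, 0.2641, 0.1457]
orientation: [[-0.048, 0.999, -0.0], [0.999, 0.048, -0.0], [-0.0, -0.0, -1.0]]
wrist_force: [0.1, -0.0, -2.1]
grip_width: 0.0456
finger_force: 41.3
```

Emit:
servo_tool(increments="0.001 0 0.02 0 255;0 0 0.03 0 255;0 0 0.03 0 255;0 0 0.022 0 255;0 0 0.012 0 255;0 0 0.006 0 255;0 0 0.003 0 255;0 0 0 0 255")

```text
time_s: 18.2
eef_pos: [0.5439, 0.2662, 0.0233]
orientation: [[-0.049, 0.999, 0.001], [0.999, 0.049, 0.0], [0.0, 0.001, -1.0]]
wrist_force: [0.3, -0.4, -0.5]
grip_width: 0.0457
finger_force: 41.3
```

Emit:
servo_tool(increments="0 0 0.001 0 255;0 0 0 0 255;0 0 0 0 120;0 0 0 0 60;0 0 0 0 0;0 0 0 0 0;0 0 -0.01 0 0;0 0 -0.03 0 0")

```text
time_s: 19.2
eef_pos: [0.5424, 0.2657, 0.0615]
orientation: [[-0.049, 0.999, -0.003], [0.999, 0.049, -0.001], [-0.001, -0.003, -1.0]]
wrist_force: [0.9, 0.3, 1.3]
grip_width: 0.0853
finger_force: 0.0
```

Emit:
servo_tool(increments="0 0 -0.045 0 0;0 0 -0.045 0 0;-0.02 -0.001 0 0 0;-0.05 -0.003 0 0 0;-0.05 -0.003 0 0 0;-0.05 -0.003 0 0 0;-0.05 -0.003 0 0 0;-0.05 -0.003 0 0 0")

```text
time_s: 20.2
eef_pos: [0.54, -0.0063, 0.1516]
orientation: [[-0.049, 0.999, -0.001], [0.999, 0.049, -0.0], [0.0, -0.001, -1.0]]
wrist_force: [-0.2, 1.0, -0.1]
grip_width: 0.0853
finger_force: 0.0
```

Emit:
servo_tool(increments="-0.05 -0.003 0 0 0;-0.05 -0.003 0 0 0;-0.013 -0.0007 0 0 0;0 0 0 0 0;0 0 0 0 0")

```text
time_s: 20.82
eef_pos: [0.5394, -0.1163, 0.1517]
orientation: [[-0.05, 0.999, -0.001], [0.999, 0.05, 0.001], [0.001, -0.0, -1.0]]
wrist_force: [0.2, 0.7, -0.3]
grip_width: 0.085
finger_force: 0.0
```

Run:
```python
from h import *
im,d,W=tops("top","t1"); cv2.imwrite("pics/t1c.png",cv2.resize(im[200:280,180:510],None,fx=2.4,fy=2.4,interpolation=cv2.INTER_CUBIC))
print(readout.read_state()["eef_pos"])
```

```text
dropper_mid 0.46 [np.int64(381), np.int64(235), np.int64(397), np.int64(261)] 147 ctr [ 0.5    -0.0706  0.3752] ext [0.094 0.088 0.608] top 0.6745
dropper_mid 0.44 [np.int64(367), np.int64(230), np.int64(503), np.int64(270)] 3881 ctr [ 0.4893 -0.0859  0.4951] ext [0.105 0.133 0.631] top 0.6973
square_mid 0.77 [np.int64(220), np.int64(230), np.int64(252), np.int64(256)] 132 ctr [0.5439 0.264  0.0818] ext [0.028 0.03  0.013] top 0.0867
vial_mid 0.76 [np.int64(192), np.int64(234), np.int64(219), np.int64(254)] 140 ctr [0.5396 0.3339 0.0851] ext [0.029 0.031 0.015] top 0.0905
[ 0.53978595 -0.11664583  0.15186479]
```

View pics/t1c.png

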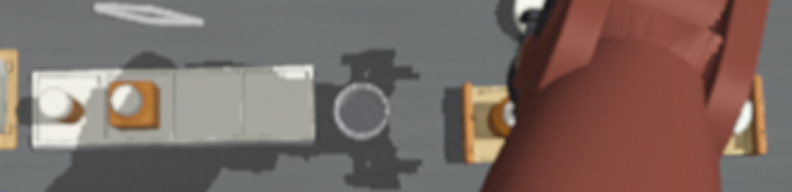

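The top crop shows the vial at (57,103) and the square bottle at (132,104), both upright in their bays. They measure within 4 mm of the bay centres. Next, the dropper.

Emit:
servo_tool(increments="-0.001 0 0.03 0 0;0 0 0.04 0 0;0 0 0.035 0 0;0 0 0.017 0 0;0 0 0 0 0;0 0 0 0 80;0 0 0 0 150;0 0 0 0 255", squeeze=30)

```text
time_s: 22.08
eef_pos: [0.5404, -0.1187, 0.0309]
orientation: [[-0.049, 0.999, 0.002], [0.999, 0.049, -0.0], [-0.001, 0.002, -1.0]]
wrist_force: [-0.3, 0.7, 5.4]
grip_width: 0.0409
finger_force: 29.8
```

Emit:
servo_tool(increments="0 0 0 0 255;0 0 0 0 255;0 0 0 0 255")

```text
time_s: 22.45
eef_pos: [0.5404, -0.1187, 0.0309]
orientation: [[-0.049, 0.999, 0.002], [0.999, 0.049, -0.0], [-0.001, 0.002, -1.0]]
wrist_force: [-0.9, 0.5, 6.1]
grip_width: 0.0411
finger_force: 29.8
```

Emit:
servo_tool(increments="0 0 -0.01 0 255;0 0 -0.025 0 255;0 0 -0.03 0 255;0 0 -0.03 0 255;0 0 -0.03 0 255;0.02 0.0014 0 0 255;0.04 0.0028 0 0 255;0.04 0.0028 0 0 255")

```text
time_s: 23.45
eef_pos: [0.541, -0.0165, 0.1542]
orientation: [[-0.049, 0.999, -0.001], [0.999, 0.049, 0.0], [0.0, -0.001, -1.0]]
wrist_force: [0.9, -0.7, -0.6]
grip_width: 0.041
finger_force: 30.7
```

Emit:
servo_tool(increments="0.04 0.0028 0 0 255;0.04 0.0028 0 0 255;0.04 0.0028 0 0 255;0.04 0.0028 0 0 255;0.03 0.0021 0 0 255;0.019 0.001 0 0 255;0 0 0 0 255;0 0 0 0 255")

```text
time_s: 24.45
eef_pos: [0.5455, 0.1906, 0.1546]
orientation: [[-0.049, 0.999, -0.001], [0.999, 0.049, -0.0], [-0.0, -0.001, -1.0]]
wrist_force: [-0.2, -1.2, -0.7]
grip_width: 0.041
finger_force: 30.6
```

Emit:
servo_tool(increments="0.001 0.001 0.02 0 255;0 0 0.03 0 255;0 0 0.03 0 255;0 0 0.022 0 255;0 0 0.012 0 255;0 0 0.006 0 255;0 0 0.003 0 255;0 0 0 0 255")

```text
time_s: 25.45
eef_pos: [0.5471, 0.1922, 0.0322]
orientation: [[-0.049, 0.999, 0.001], [0.999, 0.049, 0.0], [0.0, 0.001, -1.0]]
wrist_force: [1.0, 1.0, -1.7]
grip_width: 0.0412
finger_force: 30.7
```

Emit:
servo_tool(increments="0 0 0.001 0 255;0 0 0 0 255;0 0 0 0 120;0 0 0 0 60;0 0 0 0 0;0 0 0 0 0;0 0 -0.01 0 0;0 0 -0.03 0 0")

```text
time_s: 26.45
eef_pos: [0.5457, 0.1919, 0.0706]
orientation: [[-0.049, 0.999, -0.003], [0.999, 0.049, -0.001], [-0.0, -0.003, -1.0]]
wrist_force: [0.2, 0.2, 0.8]
grip_width: 0.0851
finger_force: 0.0
```

Emit:
servo_tool(increments="0 0 -0.045 0 0;0 0 -0.045 0 0;-0.02 -0.001 0 0 0;-0.05 -0.0024 0 0 0;-0.05 -0.0024 0 0 0;-0.05 -0.0024 0 0 0;-0.05 -0.0024 0 0 0;-0.05 -0.0024 0 0 0")

```text
time_s: 27.45
eef_pos: [0.5463, -0.08, 0.1605]
orientation: [[-0.049, 0.999, -0.0], [0.999, 0.049, 0.0], [0.0, -0.0, -1.0]]
wrist_force: [0.6, -0.1, 1.0]
grip_width: 0.0852
finger_force: 0.0
```

Emit:
servo_tool(increments="-0.05 -0.0024 0 0 0;-0.05 -0.0024 0 0 0;-0.05 -0.0024 0 0 0;-0.05 -0.0024 0 0 0;-0.03 -0.0012 0 0 0;-0.02 -0.001 0 0 0;0 0 0 0 0;0 0 0 0 0")

```text
time_s: 28.45
eef_pos: [0.5474, -0.3273, 0.1607]
orientation: [[-0.05, 0.999, -0.0], [0.999, 0.05, 0.001], [0.001, -0.0, -1.0]]
wrist_force: [-0.5, 0.7, 0.5]
grip_width: 0.0857
finger_force: 0.0
```

Run:
```python
from h import *
print(readout.read_state()["eef_pos"]); im,d,W=tops("top","t2")
P=W[220:270,440:510].reshape(-1,3); P=P[(P[:,2]>.058)&(P[:,2]<.075)&(P[:,1]<-.28)]; print(len(P),P.min(0),P.max(0))
im,d,W=tops("side","s2")
```

```text
[ 0.54742211 -0.32734526  0.16065674]
jar_mid 0.68 [np.int64(459), np.int64(231), np.int64(495), np.int64(261)] 374 ctr [ 0.5479 -0.3283  0.0666] ext [0.071 0.051 0.123] top 0.0708
dropper_mid 0.61 [np.int64(253), np.int64(229), np.int64(275), np.int64(256)] 82 ctr [0.5469 0.193  0.0836] ext [0.023 0.022 0.027] top 0.095
square_mid 0.75 [np.int64(252), np.int64(231), np.int64(279), np.int64(256)] 78 ctr [0.5471 0.193  0.0846] ext [0.022 0.022 0.025] top 0.0951
square_mid 0.67 [np.int64(461), np.int64(231), np.int64(495), np.int64(262)] 8 ctr [ 0.5302 -0.3292  0.1275] ext [0.06  0.036 0.111] top 0.1822
vial_mid 0.74 [np.int64(195), np.int64(232), np.int64(217), np.int64(257)] 140 ctr [0.5395 0.3338 0.0854] ext [0.029 0.03  0.014] top 0.0902
379 [ 0.52232757 -0.35395509  0.05802752] [ 0.57340173 -0.30301521  0.07432097]
jar_mid 0.78 [np.int64(409), np.int64(309), np.int64(445), np.int64(351)] 330 ctr [ 0.5453 -0.3326  0.0658] ext [0.051 0.049 0.012] top 0.0702
dropper_mid 0.63 [np.int64(289), np.int64(212), np.int64(311), np.int64(249)] 63 ctr [0.5444 0.2176 0.0841] ext [0.022 0.077 0.027] top 0.0948
dropper_mid 0.53 [np.int64(244), np.int64(201), np.int64(274), np.int64(224)] 29 ctr [0.5298 0.3312 0.0809] ext [0.014 0.019 0.019] top 0.09
square_mid 0.73 [np.int64(275), np.int64(206), np.int64(298), np.int64(240)] 76 ctr [0.5419 0.2573 0.0799] ext [0.028 0.138 0.016] top 0.0864
vial_mid 0.77 [np.int64(265), np.int64(195), np.int64(285), np.int64(228)] 64 ctr [0.537  0.3009 0.0847] ext [0.027 0.087 0.014] top 0.0901
```

Emit:
servo_tool(increments="-0.001 0.0005 0.03 0 0;0 0 0.045 0 0;0 0 0.04 0 0;0 0 0.025 0 0;0 0 0 0 0;0 0 0 0 60;0 0 0 0 120;0 0 0 0 255", squeeze=40)

```text
time_s: 29.95
eef_pos: [0.549, -0.3301, 0.0226]
orientation: [[-0.049, 0.999, 0.002], [0.999, 0.049, -0.002], [-0.002, 0.002, -1.0]]
wrist_force: [-0.3, 0.4, 5.9]
grip_width: 0.0511
finger_force: 41.6
```

Emit:
servo_tool(increments="0 0 0 0 255;0 0 0 0 255;0 0 0 0 255")

```text
time_s: 30.32
eef_pos: [0.5491, -0.3301, 0.0226]
orientation: [[-0.049, 0.999, 0.002], [0.999, 0.049, -0.002], [-0.002, 0.002, -1.0]]
wrist_force: [-1.0, 0.9, 6.5]
grip_width: 0.0512
finger_force: 41.6
```

Emit:
servo_tool(increments="0 0 -0.01 0 255;0 0 -0.025 0 255;0 0 -0.03 0 255;0 0 -0.03 0 255;0 0 -0.03 0 255;0.02 0.001 0 0 255;0.04 0.002 0 0 255;0.04 0.002 0 0 255")

```text
time_s: 31.32
eef_pos: [0.5473, -0.227, 0.145]
orientation: [[-0.049, 0.999, -0.001], [0.999, 0.049, 0.001], [0.001, -0.001, -1.0]]
wrist_force: [0.7, 0.3, -2.1]
grip_width: 0.0514
finger_force: 42.0
```

Emit:
servo_tool(increments="0.04 0.002 0 0 255;0.04 0.002 0 0 255;0.04 0.002 0 0 255;0.04 0.002 0 0 255;0.04 0.002 0 0 255;0.04 0.002 0 0 255;0.04 0.002 0 0 255;0.04 0.002 0 0 255")

```text
time_s: 32.33
eef_pos: [0.547, 0.0932, 0.1451]
orientation: [[-0.05, 0.999, -0.001], [0.999, 0.05, 0.0], [0.0, -0.001, -1.0]]
wrist_force: [1.1, -0.2, -0.4]
grip_width: 0.0507
finger_force: 42.0
```

Emit:
servo_tool(increments="0.02 0.001 0 0 255;0.008 0 0 0 255;0 0 0 0 255;0 0 0 0 255")

```text
time_s: 32.83
eef_pos: [0.5481, 0.1182, 0.1457]
orientation: [[-0.048, 0.999, -0.0], [0.999, 0.048, -0.0], [-0.0, -0.0, -1.0]]
wrist_force: [-0.3, 0.8, -1.7]
grip_width: 0.0511
finger_force: 42.0
```

Emit:
servo_tool(increments="0 0.001 0.02 0 255;0 0 0.03 0 255;0 0 0.03 0 255;0 0 0.022 0 255;0 0 0.012 0 255;0 0 0.006 0 255;0 0 0.003 0 255;0 0 0 0 255")

```text
time_s: 33.83
eef_pos: [0.5494, 0.1192, 0.0232]
orientation: [[-0.049, 0.999, 0.001], [0.999, 0.049, 0.0], [0.0, 0.001, -1.0]]
wrist_force: [0.3, -0.4, -1.2]
grip_width: 0.0507
finger_force: 42.1
```

Emit:
servo_tool(increments="0 0 0.001 0 255;0 0 0 0 255;0 0 0 0 120;0 0 0 0 60;0 0 0 0 0;0 0 0 0 0;0 0 -0.01 0 0;0 0 -0.03 0 0")

```text
time_s: 34.83
eef_pos: [0.5479, 0.1191, 0.0616]
orientation: [[-0.049, 0.999, -0.003], [0.999, 0.049, -0.0], [-0.0, -0.003, -1.0]]
wrist_force: [0.5, 0.1, 1.3]
grip_width: 0.0852
finger_force: 0.0
```

Emit:
servo_tool(increments="0 0 -0.045 0 0;0 0 -0.045 0 0;0 0 -0.03 0 0;-0.03 -0.03 0 0 0;-0.04 -0.03 0 0 0;-0.04 -0.03 0 0 0;-0.04 -0.03 0 0 0;-0.04 -0.02 0 0 0")

```text
time_s: 35.83
eef_pos: [0.4174, -0.0784, 0.1826]
orientation: [[-0.049, 0.999, 0.001], [0.999, 0.049, -0.0], [-0.0, 0.001, -1.0]]
wrist_force: [1.2, -0.7, 0.2]
grip_width: 0.0851
finger_force: 0.0
```

Run:
```python
from h import *
print(readout.read_state()["eef_pos"]); im,d,W=tops("top","t3")
for r in nets.find_in("top","beaker")[:2]: print(r)
cv2.imwrite("pics/t3c.png",cv2.resize(im[200:280,140:470],None,fx=2.4,fy=2.4,interpolation=cv2.INTER_CUBIC))
```

```text
[ 0.41739826 -0.07844659  0.18257003]
jar_mid 0.97 [np.int64(280), np.int64(226), np.int64(312), np.int64(259)] 374 ctr [0.5489 0.1193 0.0668] ext [0.051 0.052 0.014] top 0.0708
dropper_mid 0.53 [np.int64(254), np.int64(230), np.int64(278), np.int64(255)] 83 ctr [0.5472 0.1929 0.084 ] ext [0.022 0.023 0.028] top 0.0967
square_mid 0.72 [np.int64(221), np.int64(229), np.int64(253), np.int64(257)] 133 ctr [0.544  0.2643 0.0826] ext [0.029 0.029 0.014] top 0.0871
vial_mid 0.52 [np.int64(194), np.int64(232), np.int64(218), np.int64(256)] 135 ctr [0.5393 0.3336 0.0869] ext [0.029 0.03  0.015] top 0.0913
{'extent': [315.9, 235.6, 341.5, 258.6], 'score': 0.64}
```

View pics/t3c.png

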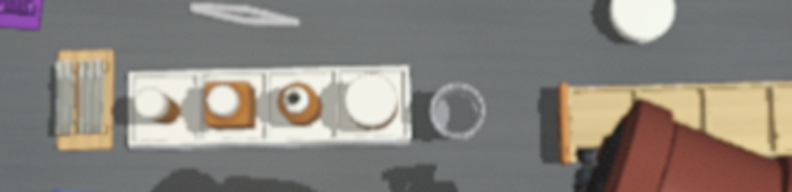

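The final crop shows the wood comb (82,100), vial (153,104), square bottle (225,103), dropper (297,100) and jar (370,100), all upright and within 3 mm of their bay centres. The beaker at (458,110) hasn't moved, and the arm is clear. Handing in.

```bash
python3 -c "
from h import *
print(workorder.job_done())"
```

```text
the job is handed in; nothing more can be done
None
```

The job is handed in at about 36 s of the 109 s allowed: jar, dropper, square bottle and vial stand upright in that order with the vial next to the drying rack, each within about 3 mm of its bay centre by the top camera, and the beaker is where it was; the hand-in gave no verdict.

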